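# Set a block on the tilting jig and hold the plate at the marked angle

### The arm

A 7-joint arm with a two-finger parallel gripper is mounted at the origin on a cart in front of the work surface, level with it; the furniture and walls round the work are solid. World frame = base frame: x ahead of the robot, y to its left, z up, the work surface at z = 0. Lengths are in m, angles in rad, forces in N, time in s.
With the tool pointing down it reaches from about 0.425 to 0.875 m from the base axis. Payload 4.7 kg.
Tool frame: the origin (TCP) lies midway between the tips of the shut fingers; the grasp point (between the pads) lies 19 mm behind it; z points along the fingers, x is the direction in which the jaws open and shut, and the axes are right-handed (so a half turn about z gives the same grasp; the last joint's range is limited). The gripper opens to 87 mm and grips with 3 to 60 N. Pads are 19 mm wide; open, the fingers measure 117 mm over their backs; the gripper's body (75 mm by 190 mm) begins 51 mm behind the grasp point.
Start: joints at [1.12, 0.321, -0.07, 1.45, 0.023, 1.371, -0.057], TCP at [0.291, -0.581, 0.223] pointing down, gripper open.
Joint ranges: [-2.86, 2.86], [-0.3, 2.09], [-1.38, 1.24], [0.06, 2.45], [-1.56, 4.7], [0.09, 2.05], [-2.69, 2.69]. Speed limits (rad/s): [2.57, 2.57, 3.14, 3.14, 3.14, 3.14, 3.14].

### API

Orientations are given as a rotation vector (axis times angle).
In Python, from bench import get_state, eyes, ticket gives the robot as it stands.
- The arm moves only by the tool carry_out, never from a script. Its argument "motion" is a list of rows, each a list of 2 entries, a list of its own where there are three numbers: the shift along the world's x, y, z in m, then the turn about the world's z in rad. A call has 1 to 20 rows; each row is the pose to reach, as a shift and turn from the pose commanded when the call began; what a row does not reach only later rows make up. A row lasts 1/10 s, in which the tool goes at most 50 mm and 8.59 degrees, less where a joint would pass 70% of its speed; a pose out of reach is approached as far as the arm can. A call with a gripper value outside its range is refused whole. "grip" is the gripper command: -1 is fully open, 1 is shut, values between are in proportion, set as the call begins (left out, the last holds). The fingers move at their own pace and stop on an object; "squeeze" is the grip in N (left out, the last holds). Time passes only in rows, so rows that repeat a pose let the fingers close. It gives the time, the measured TCP pose, the force and the opening at its end, in the units of the state.
- get_state(): the state, without advancing time (a new reading comes with each control period).
- eyes.get_image(name): name is "scene" or "top" or "wrist"; returns a dict with "pixels" (420x560x3 uint8, blue, green, red), "mtx" (3x3 intrinsics, pixels), "extrinsics" (4x4, takes a point from camera to world coordinates). Camera axes: x right, y down, z forward; pixel columns grow to the right and rows downward; lengths in m; the calibration is good to about 2 mm. The wrist camera is an equidistant fisheye: a pixel r from the principal point sees the ray r / f radians off the axis. A picture is of the moment at which its call begins. There is no depth.
- ticket.close_job(): hands the job in, once; it reports no verdict.
The state is a dict: "time": time; "joint_positions": joint angles; "qd": joint speeds; "joint_torque": joint torques, N m; "position": TCP position; "tool_rot": TCP orientation; "ft_force": force on the tool from outside, world axes, zero at the start; "torque": the same for the moment, N m; "grip_width": opening from 0.0 (shut) to 1.0 (fully open).
Only numpy, scipy, OpenCV 4.12 (cv2) and the standard library are available. Lean on these libraries where they do the work, as an engineer would, in place of code of your own. Each camera call takes 0.05 s, during which the arm holds its last target. There are 200 camera calls.

### The job

Stand the lone tapered wooden block from the front of the bench upright and squarely on the black seat pad of the tilting jig, covering the pad (the block's long side along the pad's long side), and let go of it while the jig's plate is still lying down. Then raise the hinged plate (the steel bar in front is its handle) until the white pointer on its edge is in line with the red marker on the scale, and finish still holding the plate up there with the fingers, the block still standing on its pad. Do not shift the red marker, and leave the abrasive roll, the mallet and the pencil where they are.

Things in the scene. Friction and masses are not known exactly. Their poses are not given: they have to be found in the camera images.
- block: The tapered light-wood block standing alone at the front of the bench, left or right of the jig; foot 28 mm (own x) by 50 mm (own y), 64 mm tall, 0.05 kg. Its two faces 28 mm apart are parallel (grip across them); its ends slope in, the top is about half as long. Origin at the centre of its underside, z up. Three similar blocks standing at the back left are not meant.
- block_mid (a point): Centre of the same block, 32 mm above its underside, with the block's axes (x across its 28 mm thickness, y along its 50 mm length, z up).
- seat (a point): Centre of the top of the black rubber seat pad, 50 mm (x) by 28 mm (y), 4 mm proud of the hinged plate; the block's underside belongs here. Moves with the plate: x along the plate from handle to hinge (away from the robot), y left across it, z out of its face. 4 mm past the pad's far end a ledge 14 mm higher than the pad keeps the block from sliding. With the plate down: 59 mm above the bench.
- bar (a point): Middle of the round steel handle bar, 12 mm in diameter, along the plate's y axis, 82 mm free between its side arms, 55 mm in front of the plate's front edge. 205 mm from the hinge axis along the plate, 26 mm out of it; plate down: 75 mm above the bench, 61 mm above the jig's board. It can turn between upright fingers as the plate swings. Axes are the plate's, like the seat's.
- plate_hinge (a point): Point in the middle of the hinge axis of the plate, 49 mm above the bench; the axis runs along this point's y axis (level) at the far end of the plate from the robot. From it the bar moves on an arc upward and away from the robot. Its axes turn with the plate. A parts rack hangs 0.70 m above the bench over the far part of the jig (from 0.57 m ahead of the robot): keep hand and wrist below it.
- plate (a joint): Swing of the hinged light-wood plate (150 mm long, 160 mm wide, 12 mm thick, 0.45 kg) about its far edge: 0 lying down on its rest posts, growing as its front edge with the handle bar is raised (rad). It falls back if let go; lifting it at the bar takes about 3 N. A white pointer strip runs along its left edge, in line with the hinge axis.
- marker (a joint): Angle at which the red marker is clamped on the aluminium quadrant scale at the left of the plate (rad, same zero and sense as the plate's joint; between 0.30 and 0.58): the plate is on the mark when its joint has this value. The marker does not move by itself.
- marker_tip (a point): Front end of the red marker blade (34 x 20 x 4 mm), 190 mm from the hinge axis, 104 mm left of the plate's centre line, outside the scale; its x axis points along the blade to the hinge. The scale is an upright arc, 165 to 191 mm from the hinge axis, 94 mm left of the centre line, up to 0.18 m above the bench.
- abrasive_roll: Dark brown roll of abrasive, 69 mm across, 50 mm tall, standing on the bench at the front, on the other side of the jig from the block; origin at the centre of its underside. Bystander.
- mallet: Wooden mallet, 184 x 85 x 60 mm, lying on the bench at the back right. Bystander; origin at the centre of its underside.
- pencil: Red pencil, 162 mm long, 7 mm thick, lying on the bench behind the jig. Bystander; origin at the centre of its underside.
There are look-alikes about, which are no part of the job. What is shaped like the block but green or orange is not meant.

How it is judged:
By the outcome, as a careful person would: the job done as asked, in the order asked, and still so for the second after the job is handed in, while the arm keeps its last pose, push and grip.
It also fails if it takes over 64 s, if anything falls off the work surface, if the arm or the gripper's body presses on something with over 40 N, if the wrist force passes 120 N, or if a joint passes its speed limit or range.

## Working session

There is one attempt and no reset: what is moved stays moved. The work goes in short steps, Python scripts to look and compute and a tool call to move; the robot and the scene stay as the last step left them, time stands still between calls to the robot, and variables do not carry over. Pictures are saved under pics/ and viewed, about 8 in all and at most 12, crops included, and the job is handed in when it is done.

Besides the shell and the picture viewer there is one more tool, called after "Emit:" as name([rows], argument=value, ...), one row to a line, values as JSON. carry_out: Moves the arm, as the interface text tells. Its arguments: {"type":"object","properties":{"motion":{"type":"array","items":{"type":"array"}},"grip":{"type":"number"},"squeeze":{"type":"number"}},"required":["motion"]}

```bash
mkdir -p pics; ls
cat > h.py <<'E'
import numpy as np, cv2
from bench import get_state, eyes, ticket
def grab(n,save=None):
    d=eyes.get_image(n); im=np.array(d["pixels"]); 
    if save: cv2.imwrite("pics/"+save,im)
    return im,np.array(d["mtx"]),np.array(d["extrinsics"])
def ray(K,T,u,v,fish=False):
    x=(u-K[0,2])/K[0,0]; y=(v-K[1,2])/K[1,1]
    if fish:
        r=np.hypot(x,y); d=np.array([x/r*np.sin(r),y/r*np.sin(r),np.cos(r)]) if r>1e-9 else np.array([0,0,1.])
    else: d=np.array([x,y,1.])
    return T[:3,3],T[:3,:3]@d
def onz(K,T,u,v,z,fish=False):
    o,d=ray(K,T,u,v,fish); return o+d*(z-o[2])/d[2]
def proj(K,T,P,fish=False):
    p=T[:3,:3].T@(np.array(P)-T[:3,3])
    if fish:
        s=np.hypot(p[0],p[1]); t=np.arctan2(s,p[2]); q=p[:2]/s*t
    else: q=p[:2]/p[2]
    return np.array([K[0,0]*q[0]+K[0,2],K[1,1]*q[1]+K[1,2]])
E
python3 - <<'E'
from h import *
s=get_state(); print({k:np.round(v,3) for k,v in s.items()})
for n in("top","scene"):
    im,K,T=grab(n,n+"0.png"); np.savez(n+"0.npz",im=im,K=K,T=T); print(n,K.round(1).tolist(),T.round(3).tolist())
E
```

```text
pics
{'time': np.float64(0.0), 'joint_positions': array([ 1.12 ,  0.322, -0.07 ,  1.452,  0.023,  1.371, -0.057]), 'qd': array([ 0.001, -0.001,  0.   ,  0.   , -0.001,  0.002, -0.   ]), 'joint_torque': array([ 1.0000e-03, -4.9128e+01, -4.0400e-01, -3.1253e+01, -6.4000e-02,
        4.4000e-02,  0.0000e+00]), 'position': array([ 0.291, -0.581,  0.221]), 'tool_rot': array([-2.673,  1.65 ,  0.003]), 'ft_force': array([-0.566,  0.264, -0.543]), 'torque': array([ 0.026,  0.037, -0.059]), 'grip_width': np.float64(0.996)}
top [[523.8, 0.0, 273.7], [0.0, 523.8, 205.9], [0.0, 0.0, 1.0]] [[-0.005, -0.982, 0.187, 0.326], [-1.0, 0.004, -0.007, 0.031], [0.006, -0.188, -0.982, 1.526], [0.0, 0.0, 0.0, 1.0]]
scene [[395.5, 0.0, 277.1], [0.0, 395.5, 213.0], [0.0, 0.0, 1.0]] [[-0.876, -0.292, 0.384, 0.162], [-0.482, 0.518, -0.707, 0.822], [0.007, -0.804, -0.594, 0.737], [0.0, 0.0, 0.0, 1.0]]
```

View pics/top0.png

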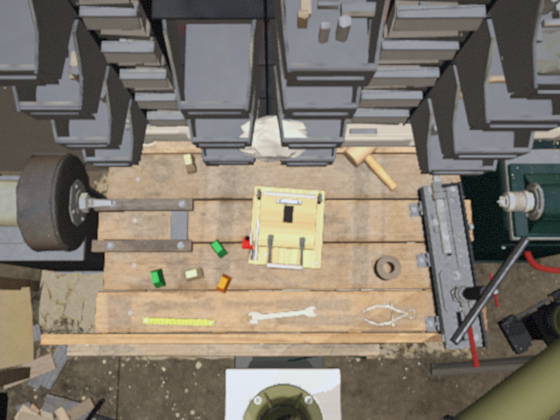

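View pics/scene0.png

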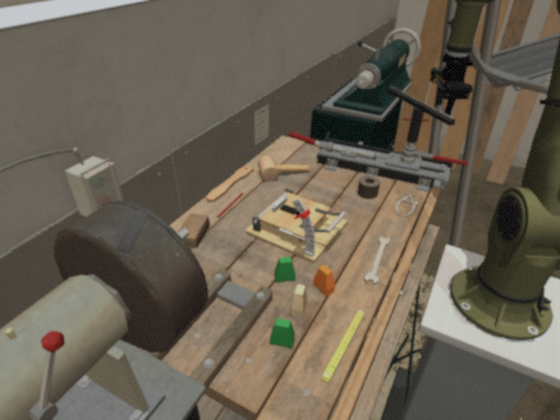

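The top view shows the wooden block at about (193,273) between two green blocks and an orange one. The pad is at (288,213), the bar at (284,266), the red marker at (247,242) and the roll at (387,268). The scene view shows the block at (299,298).

Run:
```python
from h import *
d=np.load("top0.npz"); im,K,T=d["im"],d["K"],d["T"]
e=np.load("scene0.npz"); K2,T2=e["K"],e["T"]
for n,u,v,z in [("block",193,273,.04),("pad",288,213,.059),("bar",284,266,.075),("mark",247,242,.1),("roll",387,268,.05),("g1",157,278,.03),("g2",219,248,.03),("or",224,283,.03)]:
    p=onz(K,T,u,v,z); print(n,p.round(3),proj(K2,T2,p).round(0))
c1=cv2.resize(im[170:300,140:340],None,fx=4,fy=4,interpolation=cv2.INTER_CUBIC)
cv2.imwrite("pics/c1.png",c1)
c2=cv2.resize(e["im"][180:360,230:380],None,fx=4,fy=4,interpolation=cv2.INTER_CUBIC)[:600]
```

```text
block [0.418 0.249 0.04 ] [298. 294.]
pad [ 0.585 -0.019  0.059] [288. 208.]
bar [ 0.434 -0.006  0.075] [334. 222.]
mark [0.498 0.095 0.1  ] [297. 227.]
roll [ 0.429 -0.296  0.05 ] [369. 181.]
g1 [0.405 0.352 0.03 ] [281. 332.]
g2 [0.489 0.178 0.03 ] [285. 268.]
or [0.39  0.162 0.03 ] [323. 278.]
```

View pics/c1.png

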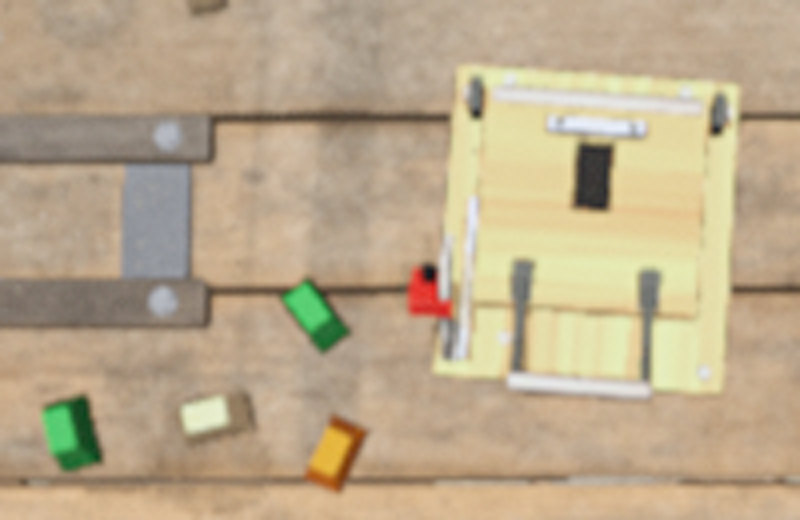

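Crop (x4, offset (140,170)): the block's light top is at crop (205,417), with its long side roughly along world y. The jig is turned about 4°, with the pad at (593,176), the bar from (508,380) to (650,392) and the marker at (430,295). Next I'll triangulate the marker, the jig frame and the lever near the hand.

```bash
cat >> h.py <<'E'
def tri(a,b):
    (o1,d1),(o2,d2)=a,b; d1=d1/np.linalg.norm(d1); d2=d2/np.linalg.norm(d2)
    A=np.array([d1,-d2]).T; s=np.linalg.lstsq(A,o2-o1,rcond=None)[0]
    p,q=o1+s[0]*d1,o2+s[1]*d2; return (p+q)/2,np.linalg.norm(p-q)
def blobs(m,amin=20):
    n,l,st,c=cv2.connectedComponentsWithStats(m.astype(np.uint8)); return [(st[i,4],c[i].round(2),l==i) for i in range(1,n) if st[i,4]>=amin]
E
python3 - <<'E'
from h import *
from scipy.spatial.transform import Rotation as R
d=np.load("top0.npz"); im,K,T=d["im"],d["K"],d["T"]
e=np.load("scene0.npz"); im2,K2,T2=e["im"],e["K"],e["T"]
s=get_state(); print("toolR",R.from_rotvec(s["tool_rot"]).as_matrix().round(3).tolist())
for a,b in [((456,340),(452,120)),((528,235),(392,88)),((456,340),(392,88))]: print("lever",tri(ray(K,T,*a),ray(K2,T2,*b)))
print("tcp in",proj(K,T,s["position"]),proj(K2,T2,s["position"]))
red=lambda i:(i[...,2]>150)&(i[...,1]<60)&(i[...,0]<60)
for i in(im,im2):
    for b in blobs(red(i),8): print("red",b[0],b[1])
c=im[190:240,265:310].max(2)<70
for a,cc,m in blobs(c,20):
    r=cv2.minAreaRect(np.argwhere(m)[:,::-1].astype(np.float32)); print("pad",a,cc+[265,190],r)
    p=onz(K,T,cc[0]+265,cc[1]+190,.059); print(p)
# bar ends and plate corners by eye (crop px)
f=lambda u,v,z: onz(K,T,u/4+139.6,v/4+169.6,z)
b1,b2=f(508,380,.075),f(650,392,.075); print("bar",b1,b2,(b1+b2)/2,np.linalg.norm(b1-b2))
E
```

```text
toolR [[0.448, -0.894, -0.001], [-0.894, -0.448, 0.002], [-0.002, 0.0, -1.0]]
lever (array([ 0.24190974, -0.40371382,  0.26288853]), np.float64(0.006065812335656462))
lever (array([ 0.48347785, -0.59958094,  0.26038376]), np.float64(0.018249645844695902))
lever (array([ 0.33254449, -0.34127003,  0.36713545]), np.float64(0.16799550742012187))
tcp in [521.23157906 319.02637012] [441.47977979 110.21350997]
red 43 [246.53 243.84]
red 120 [541.17 264.98]
red 93 [473.26 347.87]
red 30 [304.37 214.1 ]
pad 101 [287.96 213.72] ((22.93235206604004, 23.879411697387695), (6.902685165405273, 14.18885326385498), 4.39870548248291)
[ 0.58289203 -0.01935207  0.059     ]
bar [0.43776313 0.04164237 0.075     ] [ 0.42904951 -0.05625564  0.075     ] [ 0.43340632 -0.00730663  0.075     ] 0.09828503727895152
```

The lever stands about 0.26 m high between the hand and the jig, so I'll rise over it first and then swing to the front of the jig.

Emit:
carry_out([
  [[0,0,0.05],0],
  [[0,0,0.1],0],
  [[0,0,0.15],0],
  [[0,0,0.2],0],
  [[0.03,0.04,0.2],0.1],
  [[0.05,0.08,0.2],0.2],
  [[0.07,0.12,0.2],0.3],
  [[0.09,0.16,0.2],0.4],
  [[0.1,0.2,0.2],0.5],
  [[0.11,0.245,0.2],0.6],
  [[0.12,0.29,0.2],0.7],
  [[0.13,0.335,0.2],0.8],
  [[0.14,0.38,0.2],0.9],
  [[0.15,0.425,0.2],1.0],
  [[0.15,0.47,0.18],1.1],
  [[0.15,0.515,0.16],1.1],
  [[0.15,0.56,0.16],1.1],
  [[0.15,0.56,0.16],1.1],
  [[0.15,0.56,0.16],1.1],
], grip=-1)

```text
time: 2.0
position: [0.4411, -0.0202, 0.3826]
tool_rot: [3.14, -0.005, 0.0]
ft_force: [-0.5, 0.2, 0.4]
grip_width: 0.998
```

Run:
```python
from h import *
im,K,T=grab("wrist","w1.png"); np.savez("w1.npz",im=im,K=K,T=T); print(K.round(1).tolist(),T.round(3).tolist()); s=get_state(); print(s["position"],s["joint_positions"].round(2))
```

```text
[[325.2, 0.0, 280.8], [0.0, 325.2, 207.1], [0.0, 0.0, 1.0]] [[1.0, -0.003, -0.002, 0.441], [-0.004, -0.961, -0.276, 0.055], [-0.001, 0.276, -0.961, 0.546], [0.0, 0.0, 0.0, 1.0]]
[ 0.44122505 -0.02170062  0.38250979] [ 0.65 -0.16 -0.57  1.63 -0.08  1.65  0.08]
```

View pics/w1.png

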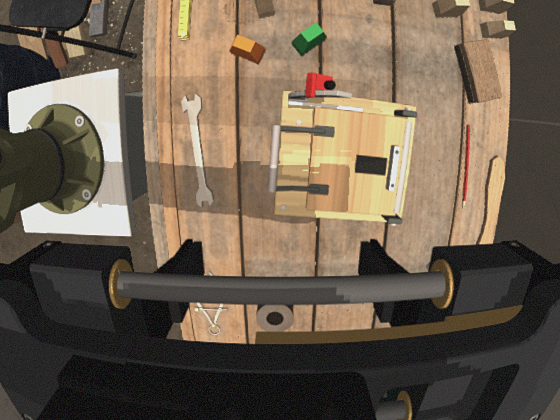

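The wrist view shows the jig clearly: pad at (372,165), bar along column 275 between rows 125 and 190, marker at (318,87). I'll go above the block for a close look.

Emit:
carry_out([
  [[0,0.045,-0.02],0],
  [[0,0.09,-0.04],0],
  [[-0.01,0.135,-0.06],0],
  [[-0.015,0.18,-0.08],0],
  [[-0.02,0.225,-0.1],0],
  [[-0.02,0.26,-0.13],0],
  [[-0.02,0.265,-0.15],0],
  [[-0.02,0.265,-0.15],0],
  [[-0.02,0.265,-0.15],0],
])

```text
time: 2.95
position: [0.4223, 0.2421, 0.2328]
tool_rot: [3.141, -0.014, -0.001]
ft_force: [0.9, 0.2, 0.5]
grip_width: 1.0
```

Run:
```python
from h import *
d=np.load("w1.npz"); im,K,T=d["im"],d["K"],d["T"]
m=np.zeros(im.shape[:2],bool); m[140:185,345:397]=im[140:185,345:397].max(2)<60
for a,c,mm in blobs(m,60):
    ct=cv2.findContours(mm.astype(np.uint8),cv2.RETR_EXTERNAL,cv2.CHAIN_APPROX_NONE)[0][0][:,0].astype(float)
    P=np.array([onz(K,T,u,v,.059,True)[:2] for u,v in ct])*1000
    cen=onz(K,T,*c,.059,True); r=cv2.minAreaRect(P.astype(np.float32)); print("pad",a,c,cen,r)
for u,v in[(275,125),(275,190),(275,157)]: print("bar",onz(K,T,u,v,.075,True))
# marker: red blob wrist x top/scene
red=lambda i:(i[...,2]>140)&(i[...,1]<60)&(i[...,0]<70)
W=[b for b in blobs(red(im),30)]; [print("red",b[0],b[1]) for b in W]
e=np.load("scene0.npz"); t=np.load("top0.npz")
w=min(W,key=lambda b:np.hypot(*(b[1]-[318,87])))[1]
print(tri(ray(K,T,*w,True),ray(e["K"],e["T"],304.4,214.1)),tri(ray(t["K"],t["T"],246.5,243.8),ray(e["K"],e["T"],304.4,214.1)))
im,K,T=grab("wrist","w2.png"); np.savez("w2.npz",im=im,K=K,T=T); print(get_state()["position"])
```

```text
pad 459 [370.37 164.66] [ 0.57944417 -0.0173716   0.059     ] ((579.925048828125, -17.461570739746094), (24.82600975036621, 47.57398223876953), 85.37501525878906)
bar [0.43278207 0.04181136 0.075     ]
bar [ 0.43213217 -0.05415602  0.075     ]
bar [ 0.43249442 -0.00481951  0.075     ]
red 183 [310.89  85.31]
(array([0.47904044, 0.09323397, 0.14827974]), np.float64(0.003266745263670408)) (array([0.48421213, 0.09308399, 0.14753585]), np.float64(0.00619953956048038))
[0.42278287 0.24227128 0.23344906]
```

View pics/w2.png

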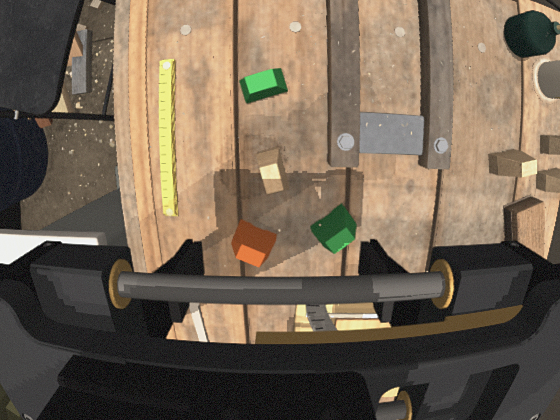

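Close view: the block's light top face is around (272,172), its side extends up to about (260,150), and green and orange blocks are nearby. I'll zoom for its edges.

Run:
```python
from h import *
d=np.load("w2.npz"); im=d["im"]
cv2.imwrite("pics/c2.png",cv2.resize(im[135:210,230:305],None,fx=8,fy=8,interpolation=cv2.INTER_CUBIC))
```

```text
(no output)
```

View pics/c2.png

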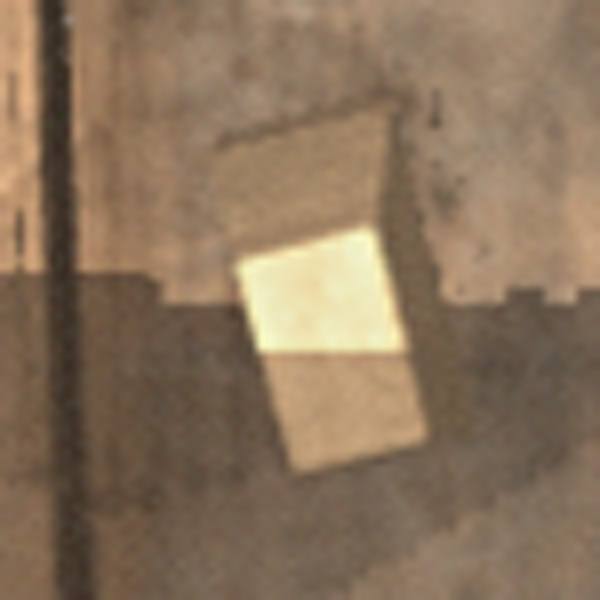

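Run:
```python
from h import *
d=np.load("w2.npz"); im,K,T=d["im"],d["K"],d["T"]; print(T.round(3).tolist())
pts=[(218,145),(395,100),(375,225),(238,262),(405,350),(260,352),(428,437),(295,472)]
for u,v in pts: print((u,v),*[(onz(K,T,u/8+229.56,v/8+134.56,z,True)[:2]*1000).round(1) for z in(0,.064)])
d=np.load("top0.npz"); im,K,T=d["im"],d["K"],d["T"]
print("top crop")
for u,v in [(181,415),(225,396),(230,433),(187,442),(250,395),(255,430)]: print((u,v),*[(onz(K,T,u/4+139.6,v/4+169.6,z)[:2]*1000).round(1) for z in(0,.064)])
cv2.imwrite("pics/c3.png",np.hstack([cv2.resize(im[255:295,175:215],None,fx=10,fy=10,interpolation=cv2.INTER_CUBIC),cv2.resize(np.load("scene0.npz")["im"][275:325,280:320],None,fx=8,fy=8,interpolation=cv2.INTER_CUBIC)]))
```

```text
[[1.0, -0.008, -0.004, 0.423], [-0.009, -0.961, -0.275, 0.317], [-0.001, 0.275, -0.961, 0.396], [0.0, 0.0, 0.0, 1.0]]
(218, 145) [392.9 273. ] [397.8 280.1]
(395, 100) [420.  279.6] [420.5 285.6]
(375, 225) [416.7 260.3] [417.7 269.5]
(238, 262) [395.5 254.8] [400.  264.8]
(405, 350) [421.1 240.7] [421.4 253. ]
(260, 352) [398.6 240.6] [402.6 253. ]
(428, 437) [424.6 226.8] [424.3 241.4]
(295, 472) [403.7 221.4] [406.8 236.9]
top crop
(181, 415) [419.5 278.6] [415.5 268.2]
(225, 396) [433.  247.1] [428.5 238.1]
(230, 433) [406.4 242.9] [403. 234.]
(187, 442) [400.1 273.8] [397.  263.6]
(250, 395) [433.6 229. ] [429.1 220.8]
(255, 430) [408.4 224.9] [405.  216.8]
```

View pics/c3.png

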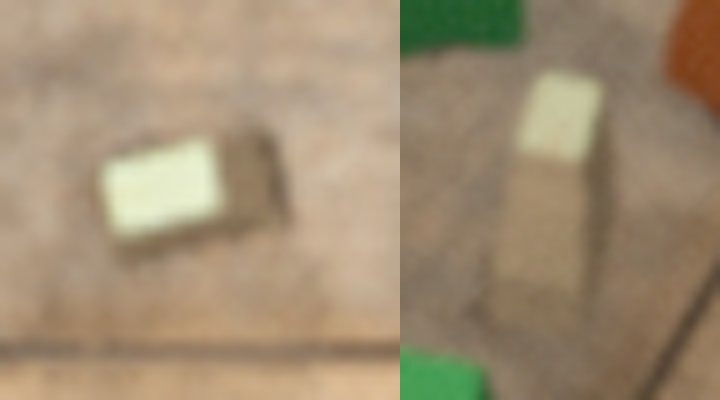

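The block's top measures about 28.7 × 18.3 mm, with 28.7 near y. That doesn't settle which way the thickness runs, so I'll take one closer view from the other side.

Emit:
carry_out([
  [[0,-0.045,0],0],
  [[0,-0.09,-0.02],0],
  [[0.0,-0.1,-0.06],0],
  [[0.0,-0.1,-0.08],0],
  [[0.0,-0.1,-0.08],0],
  [[0.0,-0.1,-0.08],0],
])

```text
time: 3.6
position: [0.4225, 0.1436, 0.1542]
tool_rot: [-3.141, 0.012, -0.003]
ft_force: [-0.3, -1.0, 1.5]
grip_width: 1.0
```

Run:
```python
from h import *
im,K,T=grab("wrist","w3.png"); np.savez("w3.npz",im=im,K=K,T=T); print(get_state()["position"],T.round(3).tolist())
c=proj(K,T,(.412,.252,.032),True); print(c)
u,v=int(c[0]),int(c[1]); print(u-50,v-50)
cv2.imwrite("pics/c4.png",cv2.resize(im[v-50:v+50,u-50:u+50],None,fx=6,fy=6,interpolation=cv2.INTER_CUBIC))
```

```text
[0.42289747 0.14406948 0.15458706] [[1.0, -0.008, -0.001, 0.423], [-0.008, -0.961, -0.275, 0.218], [0.001, 0.275, -0.961, 0.317], [0.0, 0.0, 0.0, 1.0]]
[267.52136437  78.50215814]
217 28
```

View pics/c4.png

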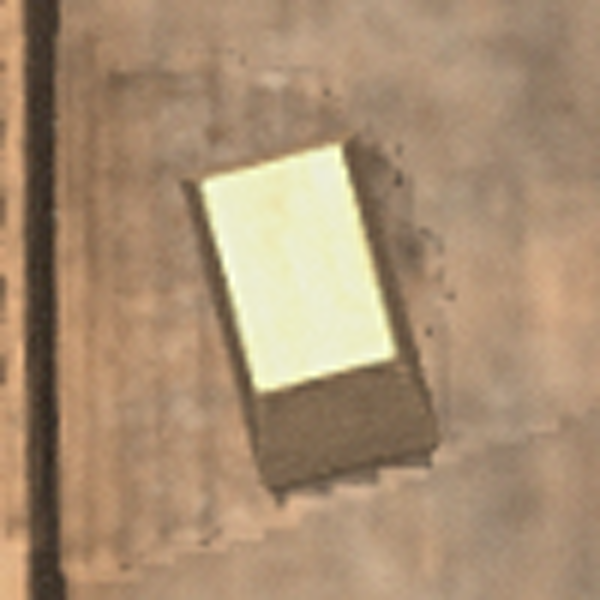

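Run:
```python
from h import *
d=np.load("w3.npz"); K,T=d["K"],d["T"]
f=lambda u,v,z:onz(K,T,u/6+216.58,v/6+27.58,z,True)[:2]*1000
P=np.array([f(*p,.064) for p in[(200,182),(342,143),(396,357),(256,392)]]); print("top",P.round(1),[np.linalg.norm(P[i]-P[i-1]).round(1) for i in range(4)],P.mean(0))
F=np.array([f(*p,0) for p in[(275,490),(437,445),(185,182),(375,150)]]); print("foot",F.round(1),np.linalg.norm(F[0]-F[1]))
a=P[0]+P[1]-P[2]-P[3]; print("long(28.7) dir angle",np.degrees(np.arctan2(a[1],a[0])))
```

```text
top [[399.8 265. ]
 [418.  269.8]
 [424.7 241.3]
 [406.8 237. ]] [np.float64(28.9), np.float64(18.8), np.float64(29.3), np.float64(18.4)] [412.30774342 253.29533832]
foot [[405.6 225.7]
 [431.6 232.7]
 [391.6 276.9]
 [422.1 281.6]] 26.958822706971162
long(28.7) dir angle 103.54953260972093
```

The view is clear now. The foot centre is about (0.4125, 0.2537), the long axis is at 103.5°, and the foot is about 50 × 28 mm. The jaws go at +13.5°. I'll move above the block and descend.

Emit:
carry_out([
  [[-0.005,0.045,0],0.12],
  [[-0.01,0.09,0],0.244],
  [[-0.01,0.11,0],0.244],
  [[-0.01,0.11,-0.02],0.244],
  [[-0.01,0.11,-0.05],0.244],
  [[-0.01,0.11,-0.08],0.244],
  [[-0.01,0.11,-0.11],0.244],
  [[-0.01,0.11,-0.13],0.244],
  [[-0.01,0.11,-0.142],0.244],
  [[-0.01,0.11,-0.142],0.244],
  [[-0.01,0.11,-0.142],0.244],
])

```text
time: 4.75
position: [0.4125, 0.2547, 0.0119]
tool_rot: [-3.119, -0.373, -0.003]
ft_force: [0.9, -0.3, 0.5]
grip_width: 0.997
```

Emit:
carry_out([
  [[0,0,0],0],
  [[0,0,0],0],
  [[0,0,0],0],
  [[0,0,0],0],
  [[0,0,0],0],
  [[0,0,0],0],
  [[0,0,0],0],
], grip=1, squeeze=20)

```text
time: 5.45
position: [0.4113, 0.2539, 0.0105]
tool_rot: [3.119, 0.373, -0.0]
ft_force: [0.1, 0.8, -0.2]
grip_width: 0.449
```

Emit:
carry_out([
  [[0,0,0],0],
  [[0,0,0],0],
  [[0,0,0],0],
  [[0,0,0],0],
  [[0,0,0],0],
])

```text
time: 5.95
position: [0.4114, 0.254, 0.0106]
tool_rot: [-3.119, -0.373, -0.0]
ft_force: [0.2, -0.5, -0.2]
grip_width: 0.314
```

Gripped at 27 mm, which fits the 28 mm faces. I'll lift, and check the joints before choosing the turn direction.

Emit:
carry_out([
  [[0,0,0.02],0],
  [[0,0,0.06],0],
  [[0,0,0.1],0],
  [[0,0,0.14],0],
  [[0,0,0.17],0],
  [[0,0,0.17],0],
])

```text
time: 6.55
position: [0.4137, 0.2555, 0.1846]
tool_rot: [-3.119, -0.373, -0.012]
ft_force: [0.0, -0.1, -0.1]
grip_width: 0.317
```

Run:
```python
from h import *
s=get_state(); print(s["joint_positions"].round(2),s["grip_width"],s["position"])
```

```text
[ 0.44  0.04 -1.05  1.87  0.04  1.24 -0.39] 0.31661684555613445 [0.41366474 0.25546379 0.18457734]
```

Emit:
carry_out([
  [[0,0,0.04],-0.14],
  [[0,-0.01,0.08],-0.28],
  [[0.01,-0.04,0.08],-0.42],
  [[0.02,-0.07,0.08],-0.56],
  [[0.03,-0.1,0.08],-0.7],
  [[0.04,-0.13,0.08],-0.84],
  [[0.05,-0.16,0.08],-0.98],
  [[0.06,-0.19,0.08],-1.12],
  [[0.07,-0.22,0.08],-1.26],
  [[0.08,-0.25,0.08],-1.4],
  [[0.086,-0.27,0.08],-1.54],
  [[0.086,-0.27,0.08],-1.68],
  [[0.086,-0.27,0.08],-1.82],
  [[0.086,-0.27,0.08],-1.89],
  [[0.086,-0.27,0.08],-1.89],
  [[0.086,-0.27,0.08],-1.89],
  [[0.086,-0.27,0.08],-1.89],
])

```text
time: 8.25
position: [0.4971, -0.016, 0.2601]
tool_rot: [2.131, -2.308, -0.001]
ft_force: [-0.7, -0.7, -1.3]
grip_width: 0.311
```

Run:
```python
from h import *
im,K,T=grab("wrist","w4.png"); np.savez("w4.npz",im=im,K=K,T=T); s=get_state(); print(s["position"],s["tool_rot"],s["joint_positions"].round(2),T.round(3).tolist())
for p in[(.58,-.018,.059),(.433,-.006,.075)]: print(proj(K,T,p,True))
```

```text
[ 0.49717147 -0.01600948  0.26025713] [ 2.13047134e+00 -2.30819285e+00 -6.12678118e-04] [ 0.76  0.01 -0.78  1.74  0.01  1.4  -1.67] [[-0.08, -0.958, -0.276, 0.572], [-0.997, 0.077, 0.022, -0.023], [-0.0, 0.277, -0.961, 0.423], [0.0, 0.0, 0.0, 1.0]]
[276.0494563  109.48910914]
[276.06430925 240.46448703]
```

View pics/w4.png

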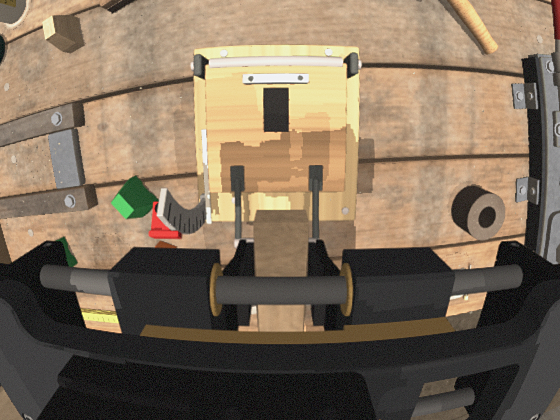

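The block is held square, with its far foot edge at row 210 between columns 254 and 307. The pad is at (276,109). I'll measure both.

Run:
```python
from h import *
d=np.load("w4.npz"); im,K,T=d["im"],d["K"],d["T"]
m=np.zeros(im.shape[:2],bool); m[84:135,258:294]=im[84:135,258:294].max(2)<60
for a,c,mm in blobs(m,60):
    # outline from upscaled-free pixel set, ray-cast every pixel
    vs,us=np.nonzero(mm); P=np.array([onz(K,T,u,v,.059,True)[:2] for u,v in zip(us,vs)])*1000
    r=cv2.minAreaRect(P.astype(np.float32)); print("pad",a,c,P.mean(0),r)
g=cv2.cvtColor(im,cv2.COLOR_BGR2GRAY)
z=.2605-.0115
for q in[(254,211),(307,210)]: print("foot",onz(K,T,*q,z,True)*1000)
# bar ends / hinge rod ends
cv2.imwrite("pics/c5.png",np.hstack([cv2.resize(im[195:255,225:335],None,fx=6,fy=6,interpolation=cv2.INTER_CUBIC)]))
```

```text
pad 825 [275.9  111.17] [578.16439443 -17.67646302] ((579.5565185546875, -17.404827117919922), (25.560983657836914, 47.118350982666016), 85.19056701660156)
foot [521.37231608  -3.49173566 249.        ]
foot [519.58298257 -33.14009924 249.        ]
```

View pics/c5.png

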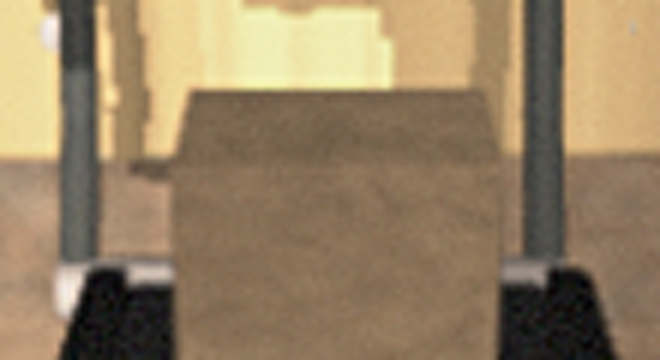

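The foot centre is at (0.4955, −0.017) and the pad centre at (0.5795, −0.0174), with yaws agreeing to 0.2°. I'll go over the pad and descend to about 6 mm above it.

Emit:
carry_out([
  [[0.04,0,0],0],
  [[0.08,0,0],0],
  [[0.084,0,-0.03],0],
  [[0.084,0,-0.07],0],
  [[0.084,0,-0.11],0],
  [[0.084,0,-0.14],0],
  [[0.084,0,-0.165],0],
  [[0.084,0,-0.18],0],
  [[0.084,0,-0.184],0],
  [[0.084,0,-0.184],0],
  [[0.084,0,-0.184],0],
])

```text
time: 9.4
position: [0.5825, -0.016, 0.078]
tool_rot: [-2.129, 2.309, -0.003]
ft_force: [0.1, 0.1, -0.8]
grip_width: 0.31
```

Run:
```python
from h import *
im,K,T=grab("wrist","w5.png"); np.savez("w5.npz",im=im,K=K,T=T); s=get_state(); print(s["position"],s["tool_rot"],s["ft_force"],s["joint_positions"].round(2))
c=proj(K,T,(.58,-.0175,.059),True); print(c)
u,v=int(c[0]),int(c[1]); print(u-60,v-75)
cv2.imwrite("pics/c6.png",cv2.resize(im[v-75:v+45,u-60:u+60],None,fx=5,fy=5,interpolation=cv2.INTER_CUBIC))
```

```text
[ 0.58255101 -0.01599893  0.07813337] [-2.12830487  2.30855407 -0.00319063] [ 0.76841134  0.90285734 -0.34125165] [ 0.62  0.39 -0.76  1.77  0.3   1.1  -1.9 ]
[282.57149437 247.58589276]
222 172
```

View pics/c6.png

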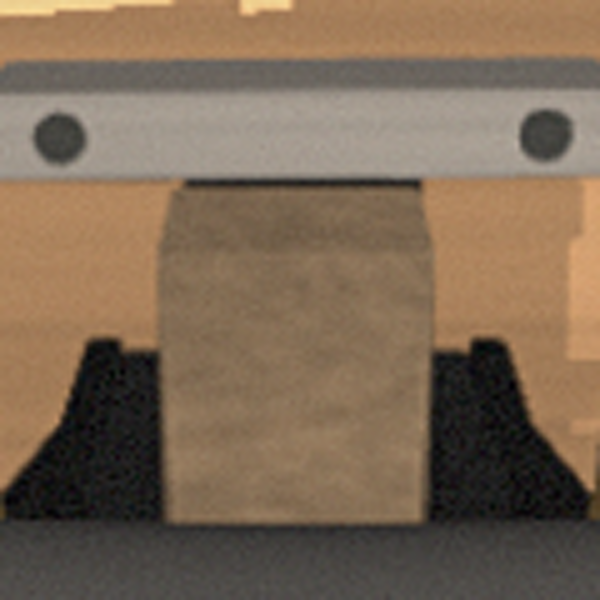

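The black pad shows just beyond the foot at crop columns 185–420 and the foot spans 178–425, so it is laterally centred. I'll check the gap to the ledge numerically.

Run:
```python
from h import *
d=np.load("w5.npz"); K,T=d["K"],d["T"]
f=lambda u,v,z:onz(K,T,u/5+221.6,v/5+171.6,z,True)*1000
print("ledge edge",f(302,180,73/1000)); 
for z in(.0645,.0665,.0685): print("foot far",z,f(178,187,z),f(425,187,z))
```

```text
ledge edge [609.22645863 -19.45038096  73.        ]
foot far 0.0645 [607.1171493   -5.19528781  64.5       ] [604.83818704 -33.13738174  64.5       ]
foot far 0.0665 [607.68500531  -5.39342502  66.5       ] [605.43181517 -33.01953003  66.5       ]
foot far 0.0685 [608.25286132  -5.59156223  68.5       ] [606.0254433  -32.90167832  68.5       ]
```

Emit:
carry_out([
  [[-0.0015,0,-0.002],0],
  [[-0.0015,0,-0.004],0],
  [[-0.0015,0,-0.006],0],
  [[-0.0015,0,-0.007],0],
  [[-0.0015,0,-0.008],0],
  [[-0.0015,0,-0.008],0],
  [[-0.0015,0,-0.008],0],
])

```text
time: 10.15
position: [0.5798, -0.0162, 0.0696]
tool_rot: [2.129, -2.309, 0.0]
ft_force: [-3.7, -0.1, 6.8]
grip_width: 0.314
```

Contact is about 7 N. I'll ease off slightly and open.

Emit:
carry_out([
  [[0,0,0.001],0],
  [[0,0,0.001],0],
  [[0,0,0.001],0],
])

```text
time: 10.45
position: [0.58, -0.0161, 0.0696]
tool_rot: [-2.129, 2.31, -0.0]
ft_force: [0.4, -0.6, 0.9]
grip_width: 0.312
```

Emit:
carry_out([
  [[0,0,0],0],
  [[0,0,0],0],
  [[0,0,0],0],
  [[0,0,0],0],
  [[0,0,0],0],
], grip=0.2)

```text
time: 10.95
position: [0.5798, -0.0161, 0.0696]
tool_rot: [2.129, -2.31, -0.0]
ft_force: [0.1, -0.5, 0.8]
grip_width: 0.398
```

Run:
```python
from h import *
im,K,T=grab("wrist","w6.png"); np.savez("w6.npz",im=im,K=K,T=T); s=get_state(); print(s["position"],s["ft_force"],s["grip_width"])
a=np.load("w5.npz")
cv2.imwrite("pics/c7.png",np.hstack([cv2.resize(im[165:285,215:345],None,fx=4,fy=4,interpolation=cv2.INTER_CUBIC)]))
```

```text
[ 0.57981578 -0.01608689  0.06955607] [-0.24504441 -0.96008063  0.13147945] 0.4011148498026679
```

Emit:
carry_out([
  [[0,0,0.01],0],
  [[0,0,0.03],0],
  [[0,0,0.06],0],
  [[0,0,0.1],0],
  [[0,0,0.14],0],
  [[0,0,0.17],0],
  [[0,0,0.19],0],
  [[-0.02,0,0.19],0.14],
  [[-0.04,0,0.19],0.28],
  [[-0.06,0,0.19],0.42],
  [[-0.08,0.005,0.19],0.56],
  [[-0.1,0.01,0.19],0.7],
  [[-0.12,0.01,0.19],0.84],
  [[-0.147,0.01,0.19],0.98],
  [[-0.147,0.01,0.19],1.12],
  [[-0.147,0.01,0.19],1.26],
  [[-0.147,0.01,0.19],1.4],
  [[-0.147,0.01,0.19],1.54],
  [[-0.147,0.01,0.19],1.571],
  [[-0.147,0.01,0.19],1.571],
])

```text
time: 13.0
position: [0.4329, -0.0056, 0.2602]
tool_rot: [3.138, -0.126, 0.001]
ft_force: [0.1, 0.6, -0.2]
grip_width: 0.403
```

Run:
```python
from h import *
im,K,T=grab("wrist","w7.png"); np.savez("w7.npz",im=im,K=K,T=T); s=get_state(); print(s["position"],s["tool_rot"],s["ft_force"],s["joint_positions"].round(2),T.round(3).tolist())
im2,K2,T2=grab("scene","s7.png"); np.savez("s7.npz",im=im2,K=K2,T=T2)
t,K3,T3=grab("top"); np.savez("t7.npz",im=t,K=K3,T=T3)
# block top (bright pale) in the wrist & top views
for nm,i,k,tt,fi in(("wrist",im,K,T,True),("top",t,K3,T3,False)):
    c=proj(k,tt,(.58,-.0174,.123),fi); u,v=c.astype(int); print(nm,c)
    hsv=cv2.cvtColor(i,cv2.COLOR_BGR2HSV)
    r=25 if fi else 10
    if 0<=v-r and v+r<420: print(hsv[v-r:v+r+1:max(1,r//5),u][:, :].tolist())
```

```text
[ 0.43290191 -0.00567682  0.26012182] [ 3.13847692e+00 -1.27233997e-01  1.30416126e-03] [-0.30295666  0.13368543  1.18783445] [ 0.79 -0.18 -0.73  1.87 -0.12  1.41  0.01] [[0.997, -0.077, -0.022, 0.439], [-0.08, -0.958, -0.275, 0.069], [0.0, 0.276, -0.961, 0.423], [0.0, 0.0, 0.0, 1.0]]
wrist [425.5056197  196.41100313]
[[25, 91, 252], [17, 99, 134], [15, 94, 133], [15, 93, 129], [32, 34, 239], [31, 35, 238], [31, 39, 238], [8, 32, 89], [13, 21, 87], [23, 87, 237], [23, 89, 238]]
top [288.02349503 210.70683534]
[[109, 8, 242], [106, 12, 229], [25, 51, 174], [33, 43, 239], [35, 40, 240], [35, 36, 241], [35, 36, 225], [30, 11, 114], [113, 10, 99], [29, 62, 91], [30, 82, 112]]
```

Run:
```python
from h import *
for nm,fi in(("w7",True),("t7",False)):
    d=np.load(nm+".npz"); im,K,T=d["im"],d["K"],d["T"]; h=cv2.cvtColor(im,cv2.COLOR_BGR2HSV)
    m=(h[...,0]>27)&(h[...,0]<40)&(h[...,1]<60)&(h[...,2]>205)
    c0=proj(K,T,(.58,-.0174,.123),fi)
    for a,c,mm in blobs(m,15):
        if np.hypot(*(c-c0))<20:
            vs,us=np.nonzero(mm); P=np.array([onz(K,T,u,v,.123,fi)[:2] for u,v in zip(us,vs)])*1000
            print(nm,a,c,P.mean(0),cv2.minAreaRect(P.astype(np.float32)))
d=np.load("w7.npz"); im,K,T=d["im"],d["K"],d["T"]; g=cv2.cvtColor(im,cv2.COLOR_BGR2GRAY)
ey=np.array([.08,.997]); ex=np.array([.997,-.08])
for o in(30,36): # columns of points along plate x, at bar height
    b=np.array([.433,-.006])+ey*o/1000
    print(o,[int(g[tuple(np.round(proj(K,T,[*(b+ex*t/1000),.075],True)[::-1]).astype(int))]) for t in range(-16,17,1)])
```

```text
w7 404 [425.08 195.83] [579.57617992 -16.77227364] ((579.9195556640625, -16.90622329711914), (17.0413761138916, 28.75448989868164), 85.56169128417969)
t7 51 [288.29 208.59] [585.86714378 -18.19841553] ((586.12939453125, -17.410037994384766), (16.368940353393555, 19.46598243713379), 89.46984100341797)
30 [153, 151, 158, 157, 153, 170, 179, 146, 146, 143, 175, 200, 216, 221, 224, 220, 213, 200, 181, 121, 131, 200, 209, 209, 210, 207, 209, 211, 208, 211, 207, 208, 209]
36 [146, 151, 152, 158, 157, 157, 154, 131, 131, 145, 177, 202, 212, 225, 222, 220, 214, 201, 173, 127, 194, 216, 212, 212, 212, 211, 209, 211, 212, 213, 209, 210, 212]
```

The block's top is centred at (0.5799, −0.0169), yaw −4.4°, against pad (0.580, −0.0174), −4.7°, so it is standing well. The bar's centre is about 3 mm nearer than assumed. I'll go down on the bar.

Emit:
carry_out([
  [[-0.003,0,-0.04],0],
  [[-0.003,0,-0.08],0],
  [[-0.003,0,-0.12],0],
  [[-0.003,0,-0.15],0],
  [[-0.003,0,-0.17],0],
  [[-0.003,0,-0.185],0],
  [[-0.003,0,-0.195],0],
  [[-0.003,0,-0.202],0],
  [[-0.003,0,-0.204],0],
  [[-0.003,0,-0.204],0],
])

```text
time: 14.15
position: [0.4302, -0.0061, 0.0559]
tool_rot: [3.139, -0.127, 0.001]
ft_force: [0.6, -0.5, -0.1]
grip_width: 0.4
```

Emit:
carry_out([
  [[0,0,0],0],
  [[0,0,0],0],
  [[0,0,0],0],
  [[0,0,0],0],
  [[0,0,0],0],
  [[0,0,0],0],
], grip=1, squeeze=20)

```text
time: 14.75
position: [0.4311, -0.0062, 0.056]
tool_rot: [3.139, -0.127, 0.004]
ft_force: [5.1, -0.3, -2.7]
grip_width: 0.125
```

Bar gripped (10.9 mm opening), with about 1 mm of offset in x. I'll raise slowly along the hinge arc to about 0.5 rad.

Emit:
carry_out([
  [[0.001,0,0.005],0],
  [[0.0025,0,0.0102],0],
  [[0.0035,0,0.0153],0],
  [[0.0045,0,0.0203],0],
  [[0.0058,-0.0004,0.0253],0],
  [[0.0072,-0.0005,0.0303],0],
  [[0.0087,-0.0006,0.0353],0],
  [[0.0103,-0.0007,0.0402],0],
  [[0.012,-0.0009,0.0451],0],
  [[0.0137,-0.001,0.0499],0],
  [[0.0157,-0.0012,0.0547],0],
  [[0.0177,-0.0013,0.0594],0],
  [[0.02,-0.0015,0.0641],0],
  [[0.0222,-0.0017,0.0687],0],
  [[0.0247,-0.0019,0.0733],0],
  [[0.0272,-0.0021,0.0778],0],
  [[0.0299,-0.0023,0.0822],0],
  [[0.0326,-0.0025,0.0866],0],
  [[0.0355,-0.0028,0.0909],0],
  [[0.0385,-0.003,0.0951],0],
])

```text
time: 16.75
position: [0.4698, -0.0091, 0.1506]
tool_rot: [-3.138, 0.127, -0.005]
ft_force: [10.6, -0.9, -10.8]
grip_width: 0.125
```

Emit:
carry_out([
  [[0,0,0],0],
  [[0,0,0],0],
  [[0,0,0],0],
])

```text
time: 17.05
position: [0.4697, -0.0091, 0.1504]
tool_rot: [-3.138, 0.127, -0.005]
ft_force: [11.6, -1.5, -10.7]
grip_width: 0.124
```

Run:
```python
from h import *
s=get_state(); p=s["position"]; print(p,s["ft_force"],s["grip_width"],s["joint_positions"].round(2))
ims=[]
h=np.array([.636,-.022,.049]); ex=np.array([.9968,-.0797,0]); ey=np.array([.0797,.9968,0]); ez=np.array([0,0,1.])
for n,nm,fi in(("scene","s8",False),("wrist","w8",True),("top","t8",False)):
    im,K,T=grab(n,nm+".png"); np.savez(nm+".npz",im=im,K=K,T=T)
    c=proj(K,T,h-ex*.155+ey*.1+ez*.09,fi); print(nm,c)
    W=(75,60) if n=="scene" else (70,56); 
    u,v=[int(round(x)) for x in c]; u0,v0=max(0,u-W[0]//2),max(0,v-W[1]//2); print("off",u0,v0)
    if n!="top": ims.append(cv2.resize(im[v0:v0+W[1],u0:u0+W[0]],(400,320),interpolation=cv2.INTER_CUBIC))
    else:
        ims.append(None)
    red=(im[...,2]>120)&(im[...,1]<70)&(im[...,0]<80)
    for b in blobs(red,8):
        if np.hypot(*(b[1]-c))<35: print("red",b[0],b[1])
# overall views for the second row
a=cv2.resize(np.load("s8.npz")["im"][165:265,230:360],(364,280)); b=cv2.resize(np.load("w8.npz")["im"][60:360,100:560][:,:],(429,280))
cv2.imwrite("pics/f8.png",np.vstack([np.hstack(ims[:2]),np.hstack([a,b])[:, :800]]) if a.shape[1]+b.shape[1]>=800 else np.hstack(ims[:2]))
print(cv2.imread("pics/f8.png").shape)
```

```text
[ 0.46973696 -0.00906871  0.1504399 ] [ 11.55606899  -1.53415849 -10.67721814] 0.12386455391270398 [ 0.77  0.02 -0.8   1.95  0.01  1.17 -0.12]
s8 [301.67953337 215.31421614]
off 265 185
red 56 [302.75 214.93]
w8 [302.9750918   69.37858217]
off 268 41
red 1814 [287.97  57.11]
t8 [248.16616848 243.30964394]
off 213 215
red 60 [246.17 243.58]
(320, 800, 3)
```

I have one view left, so I'll compose a single picture with the marker and pointer from two cameras plus the block.

Run:
```python
from h import *
w=np.load("w8.npz")["im"]; s=np.load("s8.npz")["im"]
red=(w[...,2]>120)&(w[...,1]<70)&(w[...,0]<80)
b=max(blobs(red,100),key=lambda b:b[0]); vs,us=np.nonzero(b[2]); print(us.min(),us.max(),vs.min(),vs.max())
A=cv2.resize(w[0:150,230:340],(440,600),interpolation=cv2.INTER_CUBIC)   # x4
B=cv2.resize(s[185:245,260:332],(360,300),interpolation=cv2.INTER_CUBIC) # x5
C=cv2.resize(w[60:210,340:520],(360,300),interpolation=cv2.INTER_CUBIC)  # x2
cv2.imwrite("pics/f9.png",np.hstack([A,np.vstack([B,C])]))
```

```text
268 329 31 90
```

View pics/f9.png

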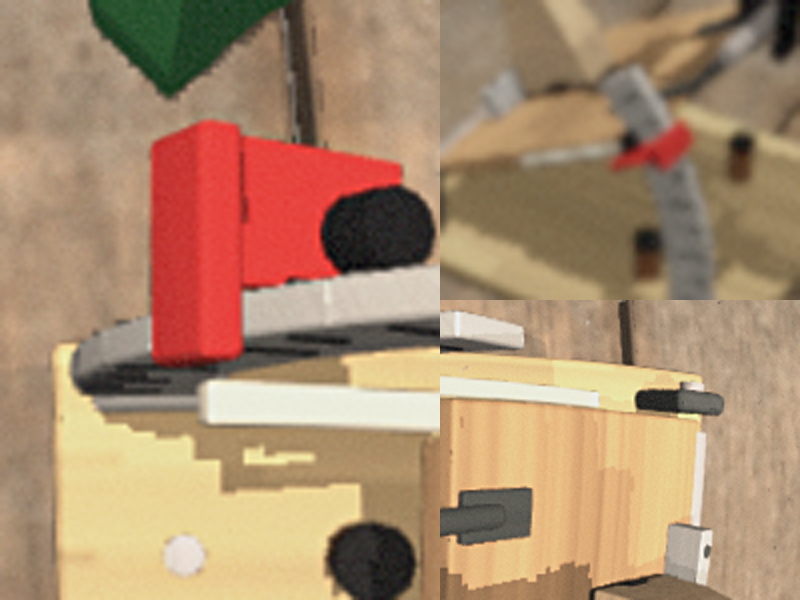

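The wrist crop shows a red front bar (crop 150–240 × 120–360) with the blade behind it (238–400 × 135–285). The white pointer's front end is at crop (200,382). In the scene crop the pointer runs to (630,145), nearly in line with the marker. Next I'll triangulate the marker's front bar across the stored wrist views.

Run:
```python
from h import *
for n,c in(("w4",(165,220)),("w7",None),("w1",(318,87))):
    d=np.load(n+".npz"); im,K,T=d["im"],d["K"],d["T"]
    if c is None: c=proj(K,T,(.475,.094,.148),True)
    red=(im[...,2]>100)&(im[...,1]<75)&(im[...,0]<85)
    bs=[b for b in blobs(red,30) if np.hypot(*(b[1]-c))<25]
    for a,cc,m in bs:
        vs,us=np.nonzero(m); u0,u1,v0,v1=us.min(),us.max(),vs.min(),vs.max(); print(n,a,cc,"u",u0,u1,"v",v0,v1)
        for v in range(v0,v1+1): print("".join("." if not m[v,u] else ("#" if im[v,u,2]>200 else "+") for u in range(u0,u1+1)))
```

```text
w4 361 [161.15 227.45] u 149 181 v 201 238
.....++++........................
....+####........................
....####+........................
.....##+.........................
.....#+..........................
.....#...........................
...+##...........................
.....+...........................
.....#...........................
.....#...........................
....##+..........................
.....##..........................
....###..........................
....###..........................
....###..........................
....###..........................
....####.........................
....#####........................
....###.##.......................
....#######......................
...#########.....................
...##########....................
...########.#....................
....###.##.###...................
...###..#..#.##..................
...#####.#######.................
...##############................
..+##++++++++..####..............
..+++++++++++#######+............
..++++++++++++++++++++...........
.############################+...
##.
[... 1682 characters left out ...]
3 96
...++++####.................
..+++++####+.##++...........
..+++++####+######..........
..+++++####+###########.....
..+++++####+###############.
..+++++####+###############.
..+++++####+###############.
..+++++##############+++++++
.++++++############++.......
.++++++############+........
.++++++############.........
.++++++###+#######+.........
.++++++###+#######+.........
.++++++###+########.........
.++++++############+........
.++++++#############+.......
.++++++###+++##++####+......
+++++++###..................
+++++++###..................
++++++####..................
++++++####..................
++++++####..................
++++++###++.................
++++++++#+..................
```

Run:
```python
from h import *
def multi(obs):
    A=np.zeros((3,3)); b=np.zeros(3); rs=[]
    for n,u,v in obs:
        d=np.load(n+".npz"); o,r=ray(d["K"],d["T"],u,v,True); r/=np.linalg.norm(r); M=np.eye(3)-np.outer(r,r); A+=M; b+=M@o; rs.append((o,M))
    p=np.linalg.solve(A,b); return p,[round(1000*np.linalg.norm(M@(p-o)),1) for o,M in rs]
h=np.array([.636,-.022,.049]); ex=np.array([.9968,-.0797,0]); ey=np.array([.0797,.9968,0])
def rep(n,p,e):
    q=p-h; x,y,z=-q@ex,q@ey,q[2]; print(n,p.round(4),e,"r",round(np.hypot(x,z),4),"y",round(y,4),"ang",round(np.arctan2(z,x),3))
F={"A in":[("w8",279.6,89.2),("w7",325.5,101.5),("w1",311.3,96),("w4",178,236.7)],
"B in":[("w8",289.8,89.2),("w7",331.3,100.7),("w1",314.5,95.5),("w4",178,230.5)],
"B out":[("w8",290,31.5),("w7",330.7,67),("w4",150,230.5)],
"blade far out":[("w8",330,41),("w7",352.5,71.5),("w1",331.8,77)],
"pointer front w8 only r":[]}
for k,v in F.items():
    if v: rep(k,*multi(v))
# expected pointer front end: image pos in w8 (crop 200,382)->(279.6,95.2) & scene (297,214.6); tops
w=np.load("w8.npz"); s=np.load("s8.npz")
g=w["im"]; hsv=cv2.cvtColor(g,cv2.COLOR_BGR2HSV); m=(hsv[...,1]<35)&(hsv[...,2]>215); m[:92]=0; m[110:]=0
for a,c,mm in blobs(m,60):
    vs,us=np.nonzero(mm); print("white",a,c,us.min(),us.max(),vs.min(),vs.max())
```

```text
A in [0.4763 0.0786 0.1583] [np.float64(0.1), np.float64(0.5), np.float64(0.8), np.float64(0.4)] r 0.1998 y 0.0876 ang 0.579
B in [0.481  0.079  0.1547] [np.float64(0.6), np.float64(0.3), np.float64(0.8), np.float64(0.6)] r 0.1939 y 0.0883 ang 0.577
B out [0.483  0.1072 0.1549] [np.float64(0.6), np.float64(0.3), np.float64(0.7)] r 0.1943 y 0.1166 ang 0.577
blade far out [0.5047 0.1051 0.139 ] [np.float64(0.5), np.float64(0.3), np.float64(0.4)] r 0.1673 y 0.1162 ang 0.568
white 205 [  5.2  100.68] 0 11 92 109
white 1067 [344.16 102.91] 282 419 96 109
```

```bash
cat > m.py <<'E'
from h import *
def multi(obs):
    A=np.zeros((3,3)); b=np.zeros(3); rs=[]
    for n,u,v in obs:
        d=np.load(n+".npz"); o,r=ray(d["K"],d["T"],u,v,n[0]=="w"); r/=np.linalg.norm(r); M=np.eye(3)-np.outer(r,r); A+=M; b+=M@o; rs.append((o,M))
    p=np.linalg.solve(A,b); return p,[round(float(1000*np.linalg.norm(M@(p-o))),1) for o,M in rs]
h=np.array([.636,-.022,.049]); ex=np.array([.9968,-.0797,0]); ey=np.array([.0797,.9968,0]); ez=np.array([0,0,1.])
def rep(n,p,e):
    q=p-h; x,y,z=-q@ex,q@ey,q[2]; print(n,p.round(4),e,"r",round(np.hypot(x,z),4),"y",round(y,4),"ang",round(np.arctan2(z,x),3))
E
python3 - <<'E'
from m import *
rep("C in",*multi([("w8",268.9,88.4),("w7",316.8,101),("w1",304.8,95.5)]))
rep("C out",*multi([("w8",267.6,36),("w7",316.8,70),("w1",306.8,74)]))
d=np.load("s8.npz")
for t in(.52,.54,.56,.58):
    print(t,[proj(d["K"],d["T"],h+r*(-np.cos(t)*ex+np.sin(t)*ez)+.104*ey).round(1).tolist() for r in(.170,.185,.2)])
im=d["im"]; red=(im[...,2]>110)&(im[...,1]<80)&(im[...,0]<90)
for a,c,m in blobs(red,20):
    if abs(c[0]-302)<15 and abs(c[1]-215)<15:
        vs,us=np.nonzero(m); print("scene red",a,c,us.min(),us.max(),vs.min(),vs.max())
        for u in range(us.min(),us.max()+1): k=vs[us==u]; print(u,k.min(),k.max(),end="; ")
print()
for n in("w4","w7","w8"):
    d=np.load(n+".npz"); im=d["im"]; hsv=cv2.cvtColor(im,cv2.COLOR_BGR2HSV); m=(hsv[...,1]<40)&(hsv[...,2]>205)
    for a,c,mm in blobs(m,40):
        vs,us=np.nonzero(mm)
        if (n=="w4" and 195<c[0]<215 and c[1]<225) or (n=="w7" and 90<c[1]<140 and c[0]>320) or (n=="w8" and 95<c[1]<110 and c[0]>200): print(n,"white",a,c,us.min(),us.max(),vs.min(),vs.max(),"front rows",[ (int(u),int(vs[us==u].min()),int(vs[us==u].max())) for u in np.unique(us)[:4]])
print("hinge rod", end=" ")
d=np.load("w4.npz"); print([onz(d["K"],d["T"],u,v,.049+.0,True).round(4).tolist() for u,v in((230,62),(320,66))])
E
```

```text
C in [0.4706 0.0804 0.1424] [0.4, 0.3, 0.1] r 0.1966 y 0.0889 ang 0.495
C out [0.4722 0.1063 0.1514] [0.7, 0.7, 0.2] r 0.2015 y 0.1149 ang 0.533
0.52 [[298.2, 216.9], [302.8, 216.2], [307.5, 215.6]]
0.54 [[297.7, 215.7], [302.2, 215.0], [306.8, 214.2]]
0.56 [[297.1, 214.6], [301.6, 213.7], [306.2, 212.8]]
0.58 [[296.6, 213.4], [301.0, 212.4], [305.5, 211.4]]
scene red 73 [302.97 214.84] 294 309 210 218
294 218 218; 295 216 218; 296 216 218; 297 216 218; 298 215 217; 299 215 217; 300 213 217; 301 214 217; 302 214 217; 303 213 218; 304 212 218; 305 212 218; 306 211 217; 307 210 216; 308 210 215; 309 211 214; 
w4 white 165 [204.05 146.64] 201 207 129 168 front rows [(201, 130, 131), (202, 130, 156), (203, 129, 162), (204, 129, 163)]
w4 white 69 [208.23 214.99] 206 211 207 223 front rows [(206, 207, 219), (207, 207, 222), (208, 207, 223), (209, 207, 223)]
w7 white 112 [374.46  94.82] 366 384 91 99 front rows [(366, 91, 96), (367, 91, 97), (368, 91, 97), (369, 91, 97)]
w7 white 160 [372.89 111.43] 356 389 109 114 front rows [(356, 111, 112), (357, 111, 113), (358, 109, 113), (359, 109, 113)]
w8 white 1160 [346.91 103.29] 282 419 95 112 front rows [(282, 95, 104), (283, 95, 105), (284, 95, 104), (285, 96, 104)]
hinge rod [[0.6408, 0.0298, 0.049], [0.6273, -0.0716, 0.049]]
```

Marker estimates: lip centre 0.537, scene line about 0.537, centroids 0.539 and 0.551. So it is about 0.54, and the plate is at about 0.496. I'll raise it to 0.54, also relieving the radial strain on the hinge.

Emit:
carry_out([
  [[0.001,0,0.001],0],
  [[0.002,0,0.002],0],
  [[0.003,0,0.0025],0],
  [[0.004,0,0.003],0],
  [[0.005,0,0.004],0],
  [[0.006,0,0.005],0],
  [[0.007,-0.0005,0.0055],0],
  [[0.0074,-0.0005,0.0058],0],
  [[0.0074,-0.0005,0.0058],0],
  [[0.0074,-0.0005,0.0058],0],
  [[0.0074,-0.0005,0.0058],0],
])

```text
time: 18.3
position: [0.4745, -0.0095, 0.1564]
tool_rot: [3.139, -0.127, -0.004]
ft_force: [-5.4, -0.3, 2.3]
grip_width: 0.126
```

```bash
cat > chk.py <<'E'
from m import *
import sys
tag=sys.argv[1]
s=get_state(); p=s["position"]; print(p,s["ft_force"].round(1),s["grip_width"])
from scipy.optimize import brentq
print("theta bar",brentq(lambda t:.205*np.sin(t)+.026*np.cos(t)-(p[2]+.019-.049),0,.8))
for n in("scene","wrist"):
    im,K,T=grab(n,n[0]+tag+".png"); np.savez(n[0]+tag+".npz",im=im,K=K,T=T)
d=np.load("s"+tag+".npz"); im,K,T=d["im"],d["K"],d["T"]; hsv=cv2.cvtColor(im,cv2.COLOR_BGR2HSV)
m=(hsv[...,1]<45)&(hsv[...,2]>185)
P=lambda r,y,t:proj(K,T,h+r*(-np.cos(t)*ex+np.sin(t)*ez)+y*ey)
for a,c,mm in blobs(m,12):
    if 255<c[0]<310 and 195<c[1]<235:
        vs,us=np.nonzero(mm); print("white",a,c,[(int(u),round(float(vs[us==u].mean()),1)) for u in np.unique(us)])
for t in(.5,.54,.58): print("pred pointer",t,[P(r,.084,t).round(1).tolist() for r in(.05,.08,.11,.14,.17)])
E
python3 chk.py 9
```

```text
[ 0.47453382 -0.00946052  0.1563526 ] [-5.4 -0.3  2.3] 0.12602425818354518
theta bar 0.5317435612952176
pred pointer 0.5 [[269.0, 218.1], [277.0, 217.2], [285.2, 216.2], [293.8, 215.2], [302.8, 214.1]]
pred pointer 0.54 [[268.7, 217.5], [276.5, 216.2], [284.6, 214.8], [293.0, 213.3], [301.7, 211.8]]
pred pointer 0.58 [[268.4, 216.9], [276.0, 215.1], [283.9, 213.4], [292.1, 211.5], [300.6, 209.5]]
```

```bash
cat > prof.py <<'E'
from m import *
import sys
for n,t in zip(sys.argv[1::2],sys.argv[2::2]):
    d=np.load(n+".npz"); im,K,T=d["im"],d["K"],d["T"]; t=float(t)
    P=lambda r,y,t:proj(K,T,h+r*(-np.cos(t)*ex+np.sin(t)*ez)+y*ey)
    b=im[...,0].astype(float); res=[]
    for u in range(276,294,2):
        col=b[205:226,u]; k=int(np.argmax(col)); w=np.clip(col[max(0,k-3):k+4]-np.median(col)-25,0,None); c=205+max(0,k-3)+(w*np.arange(len(w))).sum()/max(w.sum(),1e-9)
        rr=np.linspace(.03,.19,161); q=np.array([P(r,.084,t) for r in rr]); pv=np.interp(u,q[:,0],q[:,1]); res.append((u,round(c,1),round(pv,1),int(col.max())))
    print(n,res)
E
python3 prof.py s8 .496 s9 .532
python3 - <<'E'
from h import *
im=np.load("s9.npz")["im"]
print(im[208:224,270:304:3,0])
E
```

```text
s8 [(276, np.float64(205.0), np.float64(217.4), 116), (278, np.float64(216.0), np.float64(217.2), 133), (280, np.float64(216.0), np.float64(216.9), 130), (282, np.float64(215.7), np.float64(216.7), 143), (284, np.float64(215.5), np.float64(216.5), 139), (286, np.float64(215.1), np.float64(216.3), 129), (288, np.float64(214.7), np.float64(216.0), 133), (290, np.float64(214.6), np.float64(215.8), 146), (292, np.float64(214.5), np.float64(215.6), 131)]
s9 [(276, np.float64(213.0), np.float64(216.5), 116), (278, np.float64(215.0), np.float64(216.1), 124), (280, np.float64(214.9), np.float64(215.8), 132), (282, np.float64(214.5), np.float64(215.5), 134), (284, np.float64(214.0), np.float64(215.2), 126), (286, np.float64(213.6), np.float64(214.8), 143), (288, np.float64(213.4), np.float64(214.5), 132), (290, np.float64(212.7), np.float64(214.2), 132), (292, np.float64(212.6), np.float64(213.9), 139)]
[[110 119 106  96  94  95 103 106 101 108 109 127]
 [110 116 103  98  95 100 102 105 101 105 102 111]
 [113 113 100 100  97 100 106 102  97  88 106 110]
 [114 107 106  97  94 101 104 109  94  62 102 102]
 [112 109 105  93  94 106 114 133 110  34  92  87]
 [110 106 103  94 108 129 132 137 107  18  70  65]
 [106  93 101 111 132 134 126 112  89  22  50  51]
 [ 91  73 112 122 134 109  94  81  81  35  46  41]
 [ 70  68 116 107 107  84  80  68  72  41  42  29]
 [ 64  66  90  82  81  78  76  79  57  49  54  45]
 [ 64  68  77  76  74  78  78  76  59  51  69  67]
 [ 71  73  74  76  78  72  75  79  68  70  77  92]
 [ 72  77  78  74  76  74  79  78  76  73  79  99]
 [ 73  75  78  75  75  76  74  80  77  77  79 103]
 [ 78  72  73  76  77  75  78  79  79  77  78 100]
 [ 73  71  72  75  72  74  76  74  75  74  80 103]]
```

Run:
```python
from m import *
def mask(n,box):
    d=np.load(n+".npz"); hsv=cv2.cvtColor(d["im"],cv2.COLOR_BGR2HSV); m=(hsv[...,1]<45)&(hsv[...,2]>200); k=np.zeros_like(m); k[box[1]:box[3],box[0]:box[2]]=1; return d["K"],d["T"],m&k
K4,T4,m4=mask("w4",(198,128,213,226)); K7,T7,m7=mask("w7",(350,107,420,117))
r4=[(v,np.nonzero(m4[v])[0]) for v in range(128,226)]; r4=[(v,u.min(),u.max()) for v,u in r4 if len(u)>=2]
print([tuple(map(int,x)) for x in r4[::6]])
c7=[(u,np.nonzero(m7[:,u])[0]) for u in range(350,420)]; c7=[(u,v.min(),v.max()) for u,v in c7 if len(v)>=2]; print([tuple(map(int,x)) for x in c7[::5]])
p4=np.polyfit([v for v,a,b in r4],[(a+b)/2 for v,a,b in r4],1)
p7=np.polyfit([u for u,a,b in c7],[(a+b)/2 for u,a,b in c7],1)
for u in(360,372,384):
    v=np.polyval(p7,u); x=onz(K7,T7,u,v,.052,True)
    # row in w4 with same plate-x
    from scipy.optimize import brentq
    f=lambda vv:(onz(K4,T4,np.polyval(p4,vv),vv,.052,True)-x)@ex
    vv=brentq(f,100,230); p,e=multi([("w7",u,v),("w4",np.polyval(p4,vv),vv)]); rep("pointer down",p,e)
# pointer y,r in w8 & w9 from plane of plate angle
for n,t in(("w8",.496),("w9",.532)):
    d=np.load(n+".npz"); K,T=d["K"],d["T"]; nrm=np.sin(t)*ex+np.cos(t)*ez
    hsv=cv2.cvtColor(d["im"],cv2.COLOR_BGR2HSV); m=(hsv[...,1]<45)&(hsv[...,2]>200); m[:88]=0; m[112:]=0
    for u in(290,320,350):
        v=np.nonzero(m[:,u])[0]
        for vv in(v.min(),v.max()):
            o,r=ray(K,T,u,vv,True); p=o+r*((h-o)@nrm)/(r@nrm); rep(f"{n} {u} {vv}",p,"")
```

```text
[(129, 202, 205), (135, 202, 205), (141, 202, 206), (147, 202, 206), (153, 202, 206), (159, 203, 206), (165, 205, 207), (183, 205, 207), (196, 207, 209), (211, 206, 210), (217, 207, 210), (223, 207, 210)]
[(356, 111, 112), (361, 109, 113), (366, 109, 113), (371, 109, 113), (376, 110, 113), (381, 110, 114), (386, 110, 114)]
pointer down [0.5302 0.0699 0.0518] [0.1, 0.1] r 0.1129 y 0.0831 ang 0.025
pointer down [0.5446 0.069  0.052 ] [0.0, 0.0] r 0.0984 y 0.0834 ang 0.03
pointer down [0.5593 0.0681 0.0521] [0.0, 0.0] r 0.0837 y 0.0837 ang 0.037
w8 290 96 [0.4816 0.0762 0.1365]  r 0.1839 y 0.0856 ang 0.496
w8 290 105 [0.4812 0.0713 0.1365]  r 0.1839 y 0.0807 ang 0.496
w8 320 97 [0.4988 0.0751 0.1272]  r 0.1643 y 0.0859 ang 0.496
w8 320 105 [0.4985 0.0705 0.1272]  r 0.1642 y 0.0813 ang 0.496
w8 350 99 [0.5185 0.0736 0.1165]  r 0.1419 y 0.086 ang 0.496
w8 350 107 [0.5181 0.0687 0.1165]  r 0.1418 y 0.081 ang 0.496
w9 290 96 [0.4863 0.0759 0.1414]  r 0.1822 y 0.0857 ang 0.532
w9 290 105 [0.4859 0.071  0.1414]  r 0.1822 y 0.0807 ang 0.532
w9 320 97 [0.5037 0.0748 0.1312]  r 0.162 y 0.086 ang 0.532
w9 320 105 [0.5034 0.0702 0.1311]  r 0.1619 y 0.0813 ang 0.532
w9 350 99 [0.5237 0.0734 0.1194]  r 0.1388 y 0.0861 ang 0.532
w9 350 107 [0.5233 0.0684 0.1193]  r 0.1387 y 0.0811 ang 0.532
```

The pointer, triangulated with the plate down, gives z = 52 mm for the strip's top surface and y = 83.5 mm. That validates the wrist-view calibration and explains the scene offset. The marker estimates average about 0.543 and the plate is at 0.532, so I'll nudge up by about 0.01.

Emit:
carry_out([
  [[0.0004,0,0.001],0],
  [[0.0008,0,0.002],0],
  [[0.0008,0,0.002],0],
  [[0.0008,0,0.002],0],
  [[0.0008,0,0.002],0],
  [[0.0008,0,0.002],0],
  [[0.0008,0,0.002],0],
])

```text
time: 19.1
position: [0.4764, -0.0096, 0.1585]
tool_rot: [3.139, -0.127, -0.001]
ft_force: [-5.1, -0.8, 1.3]
grip_width: 0.122
```

```bash
python3 chk.py 10 | head -2
python3 - <<'E'
from m import *
t=.542
# block check: bright top face in scene and wrist, predicted from plate rotation
pc=np.array([.580,-.0174,.059])-h; L,yy=-pc@ex,pc@ey
for n in("w10","s10"):
    d=np.load(n+".npz"); im,K,T=d["im"],d["K"],d["T"]; fi=n[0]=="w"
    px=-np.cos(t)*ex+np.sin(t)*ez; pz=np.sin(t)*ex+np.cos(t)*ez
    P=h+L*px+yy*ey+(.010+.064)*pz; c=proj(K,T,P,fi); print(n,"pred block top",c.round(1))
    hs=cv2.cvtColor(im,cv2.COLOR_BGR2HSV); m=(hs[...,0]>24)&(hs[...,0]<42)&(hs[...,1]<75)&(hs[...,2]>150)
    for a,cc,_ in blobs(m,12):
        if np.hypot(*(cc-c))<18: print(" found",a,cc)
# marker unmoved: red bbox before/after in the scene & blade triangulation with the newest wrist view
for n in("s7","s8","s10"):
    im=np.load(n+".npz")["im"]; red=(im[...,2]>110)&(im[...,1]<80)&(im[...,0]<90)
    print(n,[(int(a),c.tolist()) for a,c,_ in blobs(red,20) if abs(c[0]-302)<15 and abs(c[1]-215)<15])
E
```

```text
[ 0.47636464 -0.00955361  0.15846395] [-5.1 -0.8  1.3] 0.12189954850684104
theta bar 0.5447215407517475
w10 pred block top [494.9 238. ]
 found 193 [495.61 236.69]
s10 pred block top [275.7 180.2]
s7 [(64, [303.52, 214.53])]
s8 [(73, [302.97, 214.84])]
s10 [(69, [302.9, 214.94])]
```

The block's top is within 1.5 px of where a standing block would be, the marker hasn't moved, and the plate is at about 0.545. Handing in.

```bash
python3 -c "
from bench import ticket,get_state
print(get_state()['position']); print(ticket.close_job())"
```

```text
[ 0.47634274 -0.00957229  0.15844567]
the job is handed in; nothing more can be done
None
```

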